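Touch-latch spice cupboard

TASK

Two small handle-less spice cupboards stand on the worktop, one with a blue door and one with a white door, both closed by push-to-open catches. Press the free side of the blue door in with the fingertips until its catch lets go, take the fingers away so that the door springs ajar by itself, then push it from behind its free edge until it stands wide open, about square to the cupboard. Do not pinch the door, leave the white one shut, and leave the jars and the other things on the worktop where they are.

Things in the scene. Friction and masses are not known exactly. Their poses are not given: they have to be found in the camera images.
- cupboard_blue: Fixed pale wooden cupboard with a blue door, 115 mm deep (x), 200 wide (y), 170 high, boards 12 thick, flat clear top. Origin: centre of its underside; -x is its front, which faces the robot, +y its left, hinge side. It may stand left or right of the white one and be turned by up to 0.3 rad.
- cupboard_white: The same cupboard with a white door, with the same sizes and axes; its door stays shut.
- door_blue (a joint): Angle of the blue door in rad: 0 shut and latched, negative pressed in (stop at -0.036), growing as it opens towards the robot. Upright hinge at its left (+y) edge. Once unlatched and let go, a spring plunger drives it to about 0.5 rad within 1 s; its free edge is then about 95 mm off the cupboard. Beyond that the hinge is light and damped (1 to 3 N), stays put, and stops at 1.65.
- door_white (a joint): Angle of the white door, same meaning; latched at 0. It opens too if pressed, so leave it alone.
- door_blue_press (a point): Centre of the flush steel dot, 22 mm across, on the outer face of the blue door: the place to press, 24 mm from the free edge, 172 mm from the hinge line, 128 mm above the worktop. Moves with the door. Pressed in here by 3.5 to 4 mm (about 3 to 7 N; its stop is at 6 mm) the catch lets go for good and the door springs out as the fingers withdraw.
- door_blue_hinge (a point): On the blue door's hinge line, 85 mm above the worktop, in the plane of the door's inner face. Its axes turn with the door: +x out of the inner face (into the cupboard when shut), -y along the door to the free edge, z up.
- door_blue_edge (a point): On the inner face of the blue door at its free edge, 196 mm from the hinge line, 128 mm above the worktop. Moves with the door.
- door_blue_front: Blue outer panel of the blue door, 196 x 164 mm, 8 thick. Origin on the hinge line at the door's lower edge, 3 mm above the worktop; axes as at point door_blue_hinge. The whole door is 14 mm thick, reaches 167 mm above the worktop, and shut it stands in front of the carcass with a gap of 7 mm behind it.
- door_blue_back: Wooden inner panel of the blue door, 186 x 154 mm, 6 thick, set in 5 mm from the edges. Origin and axes as door_blue_front. Fingers pressing on both panels at once are taken as pinching the door. Near its foot, 25 mm above the worktop and 165 mm from the hinge line, a small steel striker stands 27 mm off it; the plunger's tip meets it 85 mm from the hinge line, 145 mm above the worktop.
- spice_paprika: Spice jar with a black lid, 41 mm across, 105 high, standing inside the blue-doored cupboard on its floor; origin at the centre of its underside. Leave it.
- spice_cumin: Spice jar with a black lid, 41 mm across, 105 high, standing inside the blue-doored cupboard on its floor; origin at the centre of its underside. Leave it.
- spice_oregano: Spice jar with a black lid, 41 mm across, 105 high, standing inside the white-doored cupboard on its floor; origin at the centre of its underside. Leave it.
- spice_chilli: Spice jar with a black lid, 41 mm across, 105 high, standing inside the white-doored cupboard on its floor; origin at the centre of its underside. Leave it.
- mug_tea: Green and white mug, 78 x 116 x 101 mm, at the left of the worktop; origin at the centre of its underside. Leave it.
- salt_shaker: Salt shaker, 44 mm across, 90 high, at the right of the worktop; origin at the centre of its underside. Leave it.
- garlic: Garlic bulb, about 50 mm, at the right of the worktop; origin at the centre of its underside. Leave it.

How it is judged:
By the outcome, as a careful person would: the job done as asked, in the order asked, and still so for the second after the job is handed in, with the robot touching nothing.
It also fails if it takes over 48 s, if anything falls off the work surface, if the arm or the gripper's body presses on something with over 40 N, if the wrist force passes 120 N, or if a joint passes its speed limit or range.

ROBOT

A 6-joint arm with a two-finger parallel gripper is mounted at the origin on a cart in front of the work surface, level with it; the furniture and walls round the work are solid. World frame = base frame: x ahead of the robot, y to its left, z up, the work surface at z = 0. Lengths are in m, angles in rad, forces in N, time in s.
With the tool pointing down it reaches from about 0.375 to 0.9 m from the base axis. Payload 3.1 kg.
Tool frame: the origin (TCP) lies midway between the tips of the shut fingers; the grasp point (between the pads) lies 19 mm behind it; z points along the fingers, y is the line along which they close (so a half turn about z gives the same grasp; the last joint's range is limited). The gripper opens to 87 mm and grips with 3 to 60 N. Pads are 19 mm wide; open, the fingers measure 117 mm over their backs; the gripper's body (75 mm by 190 mm) begins 51 mm behind the grasp point.
Start: joints at [0.973, 0.527, 1.433, -0, 1.181, -0.178], TCP at [0.255, 0.571, 0.223] pointing down, gripper open.
Joint ranges: [-3.08, 3.08], [-0.75, 2.2], [0.22, 2.44], [-1.43, 4.57], [0, 2.65], [-2.85, 2.85]. Speed limits (rad/s): [2.79, 2.79, 3.14, 3.14, 3.14, 3.14].

INTERFACE

Orientations are given as a unit quaternion [x, y, z, w].
In Python, from rig import get_obs, cams, job gives the robot as it stands.
- The arm moves only by the tool servo_tool, never from a script. Its argument "moves" is text: rows parted by semicolons, each of 5 numbers parted by spaces: the shift along the tool's x, y, z in m, then the turn about the tool's z in degrees, then the finger opening in m, from 0 to 0.087. In form: dx dy dz spin claw; .... A call has 1 to 10 rows; each row is the pose to reach, as a shift and turn from the pose commanded when the call began, along the tool's axes at that moment; what a row does not reach only later rows make up. A row lasts 1/12 s, in which the tool goes at most 41.7 mm and 7.16 degrees, less where a joint would pass 70% of its speed; a pose out of reach is approached as far as the arm can. A call with a gripper value outside its range is refused whole. The fingers move at their own pace and stop on an object; "grip_force" is the grip in N (left out, the last holds). Time passes only in rows, so rows that repeat a pose let the fingers close. It gives the time, the measured TCP pose, the force, the opening and the grip force at its end, in the units of the state.
- get_obs(): the state, without advancing time (a new reading comes with each control period).
- cams.camera(name): name is "scene" or "top"; returns the picture (420x560x3 uint8, blue, green, red); there is no depth.
- cams.camera_model(name): a dict with "fx", "fy", "cx", "cy" (pixels), "dist" ([k1, k2, p1, p2, k3] as OpenCV has them; the pictures are not rectified), "R" (3x3) and "t" (3): a world point X has camera coordinates R X + t. Camera axes: x right, y down, z forward; pixel columns grow to the right and rows downward; lengths in m; the calibration is good to about 2 mm. A picture is of the moment at which its call begins. camera_model takes no time and is no camera call.
- job.hand_in(): hands the job in; it is judged then, once.
The state is a dict: "time": time; "q": joint angles; "joint_velocities": joint speeds; "joint_torque": joint torques, N m; "position": TCP position; "tool_rot": TCP orientation; "ft_force": force on the tool from outside, world axes, zero at the start; "moment": the same for the moment, N m; "grip_width": finger opening in m; "grip_force": force on a finger pad.
Only numpy, scipy, OpenCV 4.12 (cv2) and the standard library are available. Lean on these libraries where they do the work, as an engineer would, in place of code of your own. Each camera call takes 0.05 s, during which the arm holds its last target. There are 200 camera calls.

## Working session

There is one attempt and no reset: what is moved stays moved. The work goes in short steps, Python scripts to look and compute and a tool call to move; the robot and the scene stay as the last step left them, time stands still between calls to the robot, and variables do not carry over. Pictures are saved under pics/ and viewed, at most 10 in all, crops included, and the job is handed in when it is done.

Besides the shell and the picture viewer there is one more tool, called after "Request:" by a JSON object that holds its "name" and its "arguments". servo_tool: Moves the arm, as the interface text tells. Its arguments: {"type":"object","properties":{"moves":{"type":"string"},"grip_force":{"type":"number"}},"required":["moves"]}

```bash
mkdir -p pics; python3 - <<'E'
from rig import get_obs,cams
import cv2,numpy as np
o=get_obs();print(o)
for n in("scene","top"):
    cv2.imwrite(f"pics/{n}0.png",cams.camera(n));m=cams.camera_model(n);print(n,m, -np.array(m["R"]).T@np.array(m["t"]))
E
```

```text
{'time': 0.0, 'q': array([ 9.72541879e-01,  5.28448649e-01,  1.43387679e+00, -3.44197326e-05,
        1.18140060e+00, -1.78510935e-01]), 'joint_velocities': array([ 0.00139712, -0.00091147,  0.00038435, -0.00054422, -0.00033855,
       -0.00051719]), 'joint_torque': array([-2.34697491e-04, -4.40036452e+01, -1.76596516e+01,  6.32374990e-02,
        5.81848703e-02, -1.45330782e-04]), 'position': array([0.25427914, 0.570145  , 0.22159051]), 'tool_rot': array([ 2.08327947e-01,  9.78058448e-01, -9.93276102e-04, -3.89219219e-04]), 'ft_force': array([ 0.42170365, -0.32462603, -0.90958122]), 'moment': array([-0.04297638,  0.03430728,  0.02185268]), 'grip_force': 0.0, 'grip_width': 0.08745484116010303}
scene {'fx': 403.92919506742686, 'fy': 403.92919506742686, 'cx': 282.9460712203529, 'cy': 208.3798096707654, 'dist': array([0.02559065, 0.        , 0.        , 0.        , 0.        ]), 'R': array([[-0.29724817,  0.95471574, -0.01270362],
       [ 0.44298537,  0.12611153, -0.88761469],
       [-0.84581765, -0.26946936, -0.46041153]]), 't': array([ 0.14425266, -0.13687965,  1.62431563])} [1.47738934 0.31724511 0.62818978]
top {'fx': 388.521634079502, 'fy': 388.521634079502, 'cx': 280.41211451768584, 'cy': 211.73694974100906, 'dist': array([-0.00110499,  0.        ,  0.        ,  0.        ,  0.        ]), 'R': array([[ 0.03017596, -0.99947129,  0.01210579],
       [-0.76946824, -0.03095851, -0.63793433],
       [ 0.63797182,  0.00993526, -0.76999561]]), 't': array([-0.0419179 ,  0.4744328 ,  0.85481099])} [-0.17901944 -0.03570077  0.96136513]
```

View pics/scene0.png

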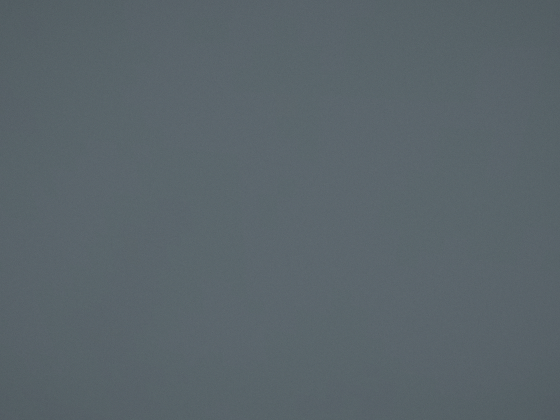

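View pics/top0.png

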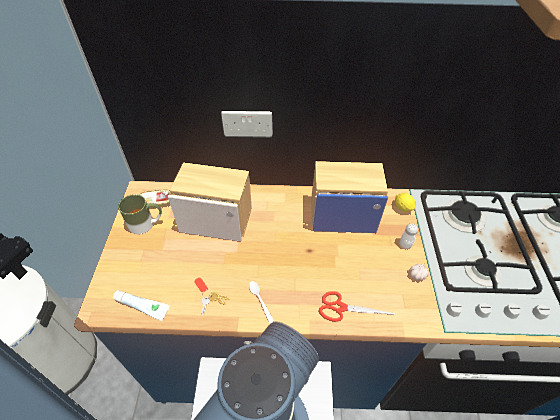

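The scene camera shows only a wall, so it is no use. In the top view the blue door spans about (314,192)-(384,232), with its steel dot near (376,206). The white cupboard is to the left, the salt shaker is at (409,236), and the lemon is at (405,203).

```bash
cat > h.py <<'E'
from rig import get_obs,cams
import cv2,numpy as np
M=cams.camera_model("top");R=np.array(M["R"]);t=np.array(M["t"]);C=-R.T@t
K=np.array([[M["fx"],0,M["cx"]],[0,M["fy"],M["cy"]],[0,0,1]]);D=np.array(M["dist"])
def ray(p,z):
    u=cv2.undistortPoints(np.array(p,float).reshape(-1,1,2),K,D).reshape(-1,2)
    d=np.c_[u,np.ones(len(u))]@R
    return C+d*((z-C[2])/d[:,2])[:,None]
def proj(X): return cv2.projectPoints(np.array(X,float).reshape(-1,1,3),cv2.Rodrigues(R)[0],t,K,D)[0].reshape(-1,2)
def blue(im):
    h=cv2.cvtColor(im,cv2.COLOR_BGR2HSV);m=cv2.inRange(h,(108,130,60),(128,255,255))
    n,l,s,_=cv2.connectedComponentsWithStats(m);i=1+np.argmax(s[1:,4]);return (l==i).astype(np.uint8)*255
E
python3 - <<'E'
from h import *
im=cv2.imread("pics/top0.png");m=blue(im)
c=max(cv2.findContours(m,cv2.RETR_EXTERNAL,cv2.CHAIN_APPROX_NONE)[0],key=cv2.contourArea)
hull=cv2.convexHull(c);q=cv2.approxPolyDP(hull,5,True).reshape(-1,2);print("blue",q)
# top edge of door: topmost pixel per column
cols=np.arange(hull[:,0,0].min()+4,hull[:,0,0].max()-3)
for nm,f,z in(("top",lambda v:v.min()-.5,.167),("bot",lambda v:v.max()+.5,.003)):
    P=np.array([(x,f(np.nonzero(m[:,x])[0])) for x in cols]);W=ray(P,z)
    a=np.polyfit(W[:,1],W[:,0],1);r=W[:,0]-np.polyval(a,W[:,1]);print(nm,"slope",a,"std",r.std(),W[0],W[-1])
print("corners top",ray(q,.167),"bot",ray(q,.003))
g=im[195:220,365:386].astype(int);sat=g.max(2)-g.min(2);print(sat)
cv2.imwrite("pics/crop.png",cv2.resize(im[150:270,280:440],None,fx=5,fy=5,interpolation=cv2.INTER_CUBIC))
E
```

```text
blue [[317 195]
 [360 196]]
top slope [0.01794069 0.54958673] std 0.0015478193493625636 [ 0.54543299 -0.13558804  0.167     ] [ 0.54568699 -0.23213123  0.167     ]
bot slope [0.01325874 0.69325317] std 0.0011917827962116445 [ 0.69050745 -0.15604641  0.003     ] [ 0.69081642 -0.27226389  0.003     ]
corners top [[ 0.54311486 -0.12447743  0.167     ]
 [ 0.54427897 -0.24301197  0.167     ]] bot [[ 0.6922025  -0.14280574  0.003     ]
 [ 0.69360694 -0.28581223  0.003     ]]
[[ 99  44  55  54  48  48  44  59  60  50  27  23  21  24  15  24  30  55
   97  97  81]
 [160 141 141 144 145 141 146 143 142 143 113 112 117 113 111 109 105  70
  100  98 111]
 [ 70  72  80  79  79  74  72  90  90 106 106 111 114 119 121 144 148 152
  154 153 157]
 [ 37  34  36  39  36  37  36  45  43  51  48  50  53  46  49  60  57  62
   63  63  74]
 [ 45  44  44  44  45  45  46  44  42  43  40  42  43  41  40  40  41  39
   38  42  46]
 [ 46  48  45  45  43  42  44  41  46  47  45  46  45  43  45  45  40  46
   45  48  57]
 [ 41  45  46  46  42  46  45  44  43  46  46  47  43  48  48  45  49  45
   46  48  57]
 [ 
[... 899 characters left out ...]
8  38  38  40  42  40  38  41  41  41  39  41  38  42  49  34
   89  93 101]
 [ 39  42  37  41  37  40  41  39  41  38  41  39  41  40  42  45  56  26
   89  96  88]
 [ 36  42  41  42  39  40  39  39  40  42  40  40  39  43  41  48  54  16
  101 104 100]
 [ 38  39  39  41  38  39  39  39  39  40  42  38  39  42  42  46  36  91
  110 109 109]
 [ 38  39  39  40  39  41  43  41  39  39  36  40  38  40  44  51  28 109
  113 103 106]
 [ 39  37  41  39  40  39  40  43  40  38  38  38  42  39  42  52  16 108
  109 105 109]
 [ 39  37  36  35  41  41  41  40  39  36  37  40  37  38  42  35  91 115
  110 106 106]
 [ 37  36  37  39  43  41  38  41  40  38  40  40  41  43  51  58 111 113
  107 108 108]]
```

View pics/crop.png

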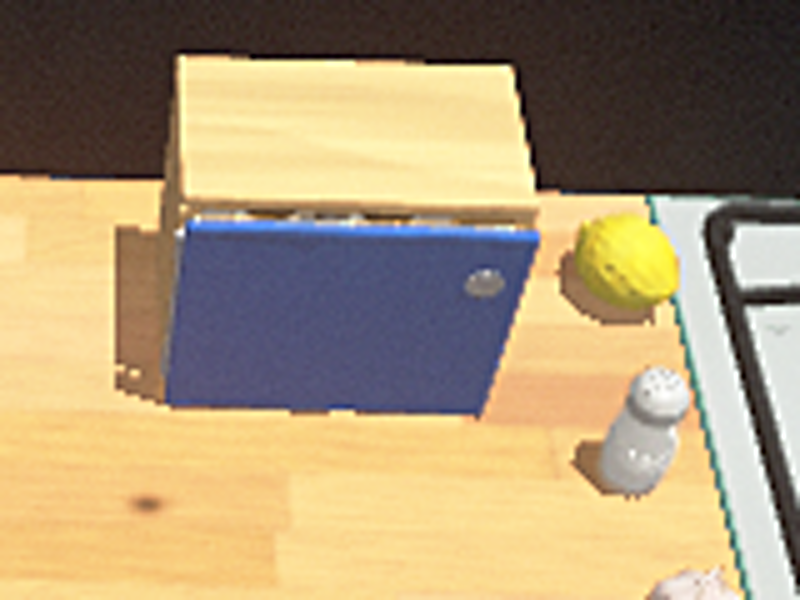

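The crop shows the outer-face corners at full-image pixels TL (317.6,195.2), TR (387,197.6), BL (313.2,230.6) and BR (375.6,232.6). The dot is near (376.8,206.6).

```bash
python3 - <<'E'
from h import *
im=cv2.imread("pics/top0.png")
g=im[203:211,371:383].astype(int);s=(g.max(2)-g.min(2)<28);ys,xs=np.nonzero(s);dp=(371+xs.mean(),203+ys.mean());print("dot px",dp)
T=ray([(317.6,195.2),(387,197.6)],.167);B=ray([(313.2,230.6),(375.6,232.6)],.003);d=ray([dp],.128)[0]
print("top",T,np.linalg.norm(T[1]-T[0]));print("bot",B,np.linalg.norm(B[1]-B[0]));print("dot",d)
L=(T+B)/2;u=L[1]-L[0];u/=np.linalg.norm(u);u[2]=0;n=np.array([-u[1],u[0],0])
print("u",u,"n(in)",n,"yaw deg",np.degrees(np.arctan2(n[1],n[0])))
print("hinge est from corners(outer)",L[0], "from dot",d-.172*u, "dot along, off",(d-L[0])@u,(d-L[0])@n)
E
```

```text
dot px (np.float64(376.3783783783784), np.float64(206.67567567567568))
top [[ 0.54243901 -0.12611061  0.167     ]
 [ 0.54139863 -0.31687793  0.167     ]] 0.1907701549883215
bot [[ 0.5435879  -0.12665029  0.003     ]
 [ 0.54343487 -0.31869958  0.003     ]] 0.1920493563063546
dot [ 0.54094056 -0.29553335  0.128     ]
u [-0.0031174  -0.99999514  0.        ] n(in) [ 0.99999514 -0.0031174   0.        ] yaw deg -0.17861436954065985
hinge est from corners(outer) [ 0.54301345 -0.12638045  0.085     ] from dot [ 0.54147675 -0.12353419  0.128     ] dot along, off 0.1691585426791149 -0.001545569862059643
```

Request:
{"name": "servo_tool", "arguments": {"moves": "-0.566 -0.696 0 66 0;-0.566 -0.696 0 66 0;-0.566 -0.696 0 66 0;-0.566 -0.696 0 66 0;-0.566 -0.696 0 66 0;-0.566 -0.696 0 66 0;-0.566 -0.696 0 66 0;-0.566 -0.696 0 66 0;-0.566 -0.696 0 66 0;-0.566 -0.696 0 66 0"}}

```text
time: 0.93
position: [0.3628, 0.1666, 0.2225]
tool_rot: [0.709, 0.705, -0.0, -0.0]
ft_force: [0.4, 0.3, -0.2]
grip_width: 0.0285
grip_force: 0.0
```

Request:
{"name": "servo_tool", "arguments": {"moves": "-0.463 0.12 0 0 0;-0.463 0.12 0 0 0;-0.463 0.12 0 0 0;-0.463 0.12 0 0 0;-0.463 0.12 0 0 0;-0.463 0.12 0 0 0;-0.463 0.12 0 0 0;-0.463 0.12 0 0 0;-0.463 0.12 0 0 0;-0.463 0.12 0 0 0"}}

```text
time: 1.77
position: [0.4669, -0.2371, 0.2223]
tool_rot: [0.708, 0.707, 0.0, -0.0]
ft_force: [1.5, 1.2, 0.5]
grip_width: 0.0005
grip_force: 0.0
```

Request:
{"name": "servo_tool", "arguments": {"moves": "-0.05 0.01 0 0 0;-0.05 0.01 0 0 0;-0.05 0.01 0 0 0;-0.05 0.01 0 0 0"}}

```text
time: 2.1
position: [0.4763, -0.2844, 0.2217]
tool_rot: [0.708, 0.706, 0.0, -0.001]
ft_force: [1.6, 0.2, 0.4]
grip_width: 0.0002
grip_force: 0.0
```

Request:
{"name": "servo_tool", "arguments": {"moves": "-0.012 0 0.102 0 0;-0.012 0 0.102 0 0;-0.012 0 0.102 0 0;-0.012 0.02 0.102 0 0;-0.012 0.02 0.102 0 0;-0.012 0.02 0.102 0 0"}}

```text
time: 2.6
position: [0.4972, -0.295, 0.1206]
tool_rot: [0.706, 0.708, -0.0, -0.001]
ft_force: [0.3, -0.1, -0.6]
grip_width: 0.0003
grip_force: 0.0
```

```bash
python3 - <<'E'
from h import *
im=cams.camera("top");print(get_obs()["position"],get_obs()["q"])
cv2.imwrite("pics/p1.png",cv2.resize(im[150:290,270:450],None,fx=4,fy=4,interpolation=cv2.INTER_CUBIC))
E
```

```text
[ 0.49691012 -0.29529273  0.12103869] [-7.29377532e-01  5.99756427e-01  1.64274974e+00 -9.78388685e-05
  8.99790984e-01 -7.30825654e-01]
```

View pics/p1.png

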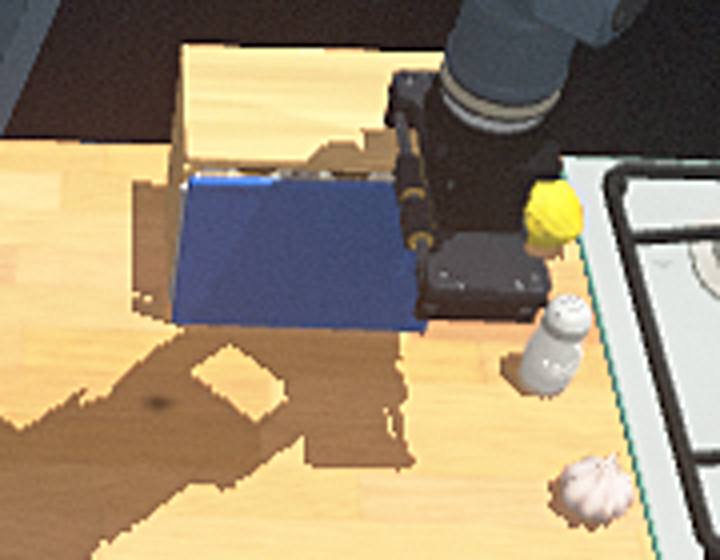

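The gripper is in front of the blue door at the dot side, clear of the salt shaker at about (555,345) in the crop. I'll approach until it touches.

Request:
{"name": "servo_tool", "arguments": {"moves": "0 0.01 0 0 0;0 0.018 0 0 0;0 0.022 0 0 0;0 0.024 0 0 0;0 0.026 0 0 0;0 0.026 0 0 0"}}

```text
time: 3.15
position: [0.5235, -0.2972, 0.1207]
tool_rot: [0.707, 0.707, 0.0, 0.0]
ft_force: [0.3, 0.3, 0.2]
grip_width: 0.0003
grip_force: 0.0
```

Request:
{"name": "servo_tool", "arguments": {"moves": "0 0.001 0 0 0;0 0.002 0 0 0;0 0.003 0 0 0;0 0.003 0 0 0"}}

```text
time: 3.48
position: [0.5262, -0.2972, 0.1205]
tool_rot: [0.707, 0.707, 0.0, 0.0]
ft_force: [-0.0, -0.5, 1.5]
grip_width: 0.0005
grip_force: 0.0
```

Request:
{"name": "servo_tool", "arguments": {"moves": "0 0.001 0 0 0;0 0.002 0 0 0;0 0.003 0 0 0;0 0.003 0 0 0"}}

```text
time: 3.82
position: [0.5285, -0.2972, 0.1204]
tool_rot: [0.707, 0.707, -0.0, -0.001]
ft_force: [-1.9, -0.3, 1.1]
grip_width: 0.0003
grip_force: 1.3
```

Request:
{"name": "servo_tool", "arguments": {"moves": "0 0.001 0 0 0;0 0.002 0 0 0;0 0.002 0 0 0"}}

```text
time: 4.07
position: [0.5306, -0.2973, 0.1205]
tool_rot: [0.707, 0.707, -0.0, -0.0]
ft_force: [-3.8, -1.1, 0.5]
grip_width: 0.0007
grip_force: 2.1
```

Request:
{"name": "servo_tool", "arguments": {"moves": "0 0.001 0 0 0;0 0.0015 0 0 0;0 0.0015 0 0 0"}}

```text
time: 4.32
position: [0.5324, -0.2974, 0.1205]
tool_rot: [0.707, 0.707, -0.0, -0.0]
ft_force: [-3.7, -1.9, -0.1]
grip_width: 0.0006
grip_force: 2.2
```

Request:
{"name": "servo_tool", "arguments": {"moves": "0 0.0005 0 0 0;0 0.001 0 0 0;0 0.001 0 0 0"}}

```text
time: 4.57
position: [0.5335, -0.2974, 0.1205]
tool_rot: [0.707, 0.707, -0.0, 0.0]
ft_force: [-3.9, -2.4, 0.3]
grip_width: 0.0005
grip_force: 2.2
```

Request:
{"name": "servo_tool", "arguments": {"moves": "0 0.001 0 0 0;0 0.001 0 0 0;0 -0.04 0 0 0;0 -0.08 0 0 0;0 -0.12 0 0 0;0 -0.15 0 0 0;0 -0.15 0 0 0;0 -0.15 0 0 0;0 -0.15 0 0 0;0 -0.15 0 0 0"}}

```text
time: 5.4
position: [0.3857, -0.298, 0.1209]
tool_rot: [0.707, 0.707, 0.0, 0.002]
ft_force: [0.7, -0.8, -0.2]
grip_width: 0.0005
grip_force: 0.0
```

Request:
{"name": "servo_tool", "arguments": {"moves": "0 0 0 0 0;0 0 0 0 0;0 0 0 0 0;0 0 0 0 0;0 0 0 0 0;0 0 0 0 0"}}

```text
time: 5.9
position: [0.3837, -0.2969, 0.1205]
tool_rot: [0.707, 0.707, 0.0, -0.0]
ft_force: [-0.2, 0.3, -0.6]
grip_width: 0.0
grip_force: 0.0
```

```bash
python3 - <<'E'
from h import *
im=cams.camera("top");print(get_obs()["position"])
cv2.imwrite("pics/p2f.png",im)
cv2.imwrite("pics/p2.png",cv2.resize(im[150:290,270:450],None,fx=4,fy=4,interpolation=cv2.INTER_CUBIC))
E
```

```text
[ 0.38363984 -0.29693314  0.12051513]
```

View pics/p2.png

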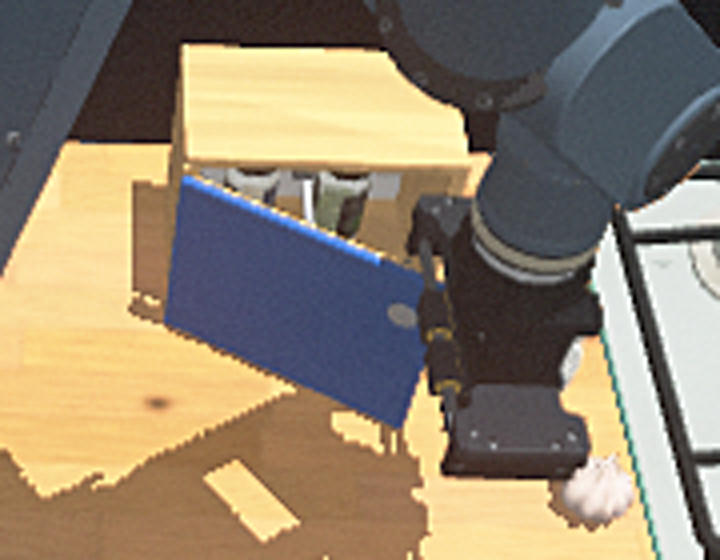

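The door has sprung ajar to about 0.5 rad, with its free edge near crop pixel (420,270) and the dot at (403,315). Next I'll go round the edge to behind the door.

Request:
{"name": "servo_tool", "arguments": {"moves": "-0.03 0 0 0 0;-0.055 0 0 0 0;-0.055 0.03 0 0 0;-0.055 0.07 0 0 0;-0.055 0.11 0 0 0;-0.055 0.136 0 0 0;-0.055 0.138 0 0 0;-0.03 0.138 0 0 0;0 0.138 0 0 0;0.01 0.136 0 0 0"}}

```text
time: 6.78
position: [0.5179, -0.2829, 0.1198]
tool_rot: [0.707, 0.707, 0.0, -0.003]
ft_force: [-1.1, -0.0, 0.2]
grip_width: 0.0003
grip_force: 0.0
```

Request:
{"name": "servo_tool", "arguments": {"moves": "0.004 -0.015 0 0 0;0.008 -0.028 0 0 0;0.015 -0.038 0 0 0;0.023 -0.048 0 0 0;0.032 -0.056 0 0 0;0.0415 -0.064 0 0 0;0.052 -0.07 0 0 0;0.063 -0.075 0 0 0;0.074 -0.079 0 0 0;0.085 -0.083 0 0 0"}}

```text
time: 7.62
position: [0.4364, -0.202, 0.1208]
tool_rot: [0.707, 0.707, -0.0, 0.001]
ft_force: [0.4, -2.5, 0.8]
grip_width: 0.0002
grip_force: 1.2
```

Request:
{"name": "servo_tool", "arguments": {"moves": "0.01 -0.002 0 0 0;0.02 -0.004 0 0 0;0.029 -0.006 0 0 0;0.038 -0.006 0 0 0;0.046 -0.006 0 0 0;0.053 -0.006 0 0 0;0.06 -0.006 0 0 0;0.065 -0.006 0 0 0;0.067 -0.006 0 0 0;0.067 -0.006 0 0 0"}}

```text
time: 8.45
position: [0.4307, -0.1342, 0.1205]
tool_rot: [0.707, 0.707, 0.0, -0.0]
ft_force: [0.1, -1.2, -0.4]
grip_width: 0.0004
grip_force: 0.0
```

```bash
python3 - <<'E'
from h import *
im=cams.camera("top");print(get_obs()["position"],get_obs()["ft_force"])
cv2.imwrite("pics/p3f.png",im)
cv2.imwrite("pics/p3.png",cv2.resize(im[150:290,270:450],None,fx=4,fy=4,interpolation=cv2.INTER_CUBIC))
E
```

```text
[ 0.43091281 -0.13463335  0.12053702] [-0.19235084 -0.71222064 -0.62165298]
```

View pics/p3.png

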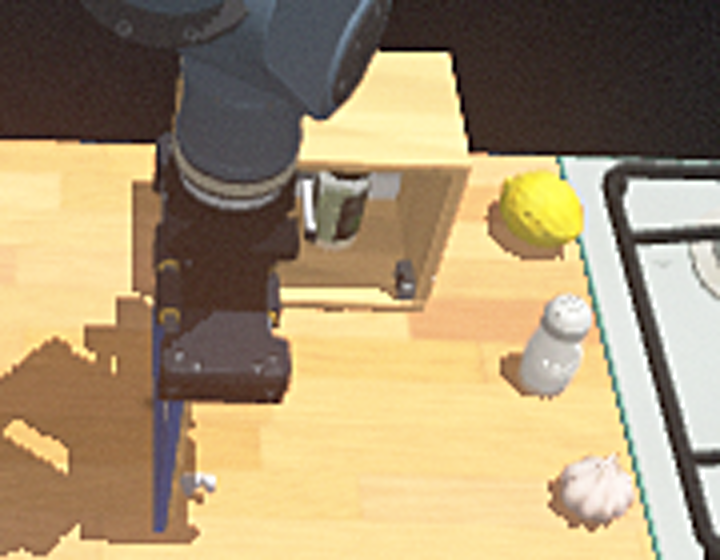

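The door now stands about square to the cupboard, running along the line (155,330)-(160,530) in the crop. I'll withdraw to the right and up, then check.

Request:
{"name": "servo_tool", "arguments": {"moves": "-0.02 0 0 0 0;-0.05 0 0 0 0;-0.09 0 0 0 0;-0.12 -0.01 -0.03 0 0;-0.15 -0.02 -0.07 0 0;-0.19 -0.02 -0.09 0 0;-0.22 -0.02 -0.1 0 0;-0.25 -0.02 -0.1 0 0;-0.25 -0.02 -0.1 0 0;-0.25 -0.02 -0.1 0 0"}}

```text
time: 9.33
position: [0.4102, -0.3871, 0.2206]
tool_rot: [0.709, 0.706, 0.0, 0.0]
ft_force: [0.1, 1.1, -0.2]
grip_width: 0.0002
grip_force: 0.0
```

```bash
python3 - <<'E'
from h import *
im=cams.camera("top");print(get_obs()["position"],get_obs()["ft_force"],get_obs()["time"])
cv2.imwrite("pics/p4.png",cv2.resize(im[140:300,100:450],None,fx=2.2,fy=2.2,interpolation=cv2.INTER_CUBIC))
H=np.array([.542,-.1245,.167])
for th in(1.4,1.57,1.65): # where the top outer free corner would be
    Hh=np.array([.556,-.1245,.167]);u=np.array([-np.sin(th),-np.cos(th),0]);o=np.array([-np.cos(th),np.sin(th),0])*.014
    print(th,(proj([Hh+.196*u+o,Hh+.196*u,Hh+.196*u+o-[0,0,.164]])-[100,140])*2.2)
E
```

```text
[ 0.40985521 -0.38490801  0.21996933] [-0.48945172  0.59940334 -1.22935684] 9.3833
1.4 [[499.78786098 242.85341263]
 [512.02942507 241.47532897]
 [486.19828654 315.63569155]]
1.57 [[469.92373891 242.26044764]
 [482.46188563 242.65223108]
 [459.82336315 315.11084118]]
1.65 [[455.91715848 240.52468792]
 [468.42089973 241.7469498 ]
 [447.46303355 313.49297505]]
```

View pics/p4.png

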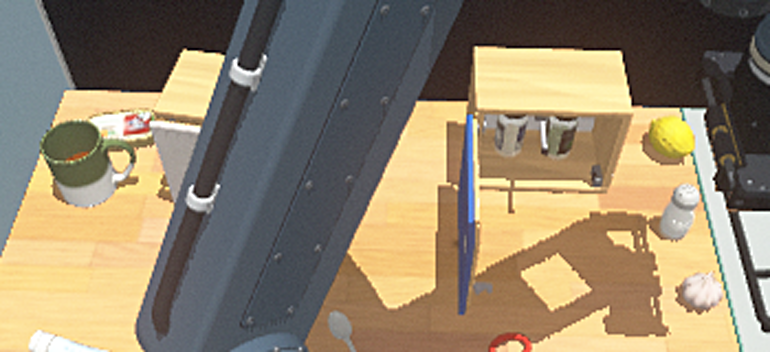

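The door's bottom free corner is at about (461,313), which matches roughly 1.56 rad. The jars are standing, nothing else has moved, and the arm is clear.

```bash
python3 -c "
from rig import job
print(job.hand_in())"
```

```text
the job is handed in; nothing more can be done
None
```

The blue door is wide open at about 1.56 rad, roughly square to its cupboard; it was pressed, sprang ajar by itself, and was pushed from behind. The white door looked shut in the last picture, where the arm partly hid it. The jars and other things looked undisturbed, and the job is handed in at about 9.4 s.

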